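# Set and lock the packing bench's air regulator, then open the air

## Robot

A 6-joint arm with a two-finger parallel gripper is mounted at the origin on the work surface. World frame = base frame: x ahead of the robot, y to its left, z up, the work surface at z = 0. Lengths are in m, angles in degrees, forces in N, time in s.
With the tool pointing down it reaches from about 0.3 to 0.75 m from the base axis. Payload 8.5 kg.
Tool frame: the origin (TCP) lies on the centre line of the jaws, within the pads' length; the fingertips stand 17 mm ahead of it and the grasp point (between the pads) lies 2 mm behind it (env.tcp_to_tips is the distance from the TCP to the fingertips, in m); z points along the fingers, y is the line along which they close (so a half turn about z gives the same grasp; the last joint's range is limited). The gripper opens to 85 mm and grips with 20 to 120 N. Pads are 22 mm wide; open, the fingers measure 114 mm over their backs; the gripper's body (76 mm by 85 mm) begins 54 mm behind the grasp point. The pads swing forward as they close: fully open they stand 13 mm farther back than shut.
Start: joints at [-79.372, 21.807, 74.336, -0, 83.858, -12.336], TCP at [0.215, -0.506, 0.248] pointing down, gripper open.
Joint ranges: [-178.18, 178.18], [-50.72, 133.34], [12.68, 142.11], [-81.47, 261.47], [9.98, 163.14], [-165.26, 165.26]. Speed limits (degrees/s): [136.94, 136.94, 180, 180, 180, 180].

## Interface

Orientations are given as a 3x3 rotation matrix whose columns are the frame's x, y, z axes.
In Python, from rig import env gives the robot as it stands. The module is installed in compiled form; this text tells all that it offers.
- The arm moves only by the shell command python3 -m pendant 'ROWS' [FORCE]. ROWS is JSON, a list of rows, each a list of 7 numbers: the opening, from 0 (shut) to 1 (fully open), then the shift along the tool's x, y, z in m, then the turn, a rotation vector about the tool's x, y, z in rad. A call has 1 to 5 rows; each row is the pose to reach, as a shift and turn from the pose commanded when the call began, along the tool's axes at that moment; what a row does not reach only later rows make up. A row lasts 1/8 s, in which the tool goes at most 62.5 mm and 10.7 degrees, less where a joint would pass 70% of its speed; a pose out of reach is approached as far as the arm can. A call with a gripper value outside its range is refused whole. The fingers move at their own pace and stop on an object; FORCE is the grip in N (left out, the last holds). Time passes only in rows, so rows that repeat a pose let the fingers close. It gives the time, the measured TCP pose, the force, the opening and the grip force at its end, in the units of the state.
- env.observe(): the state, without advancing time (a new reading comes with each control period).
- env.get_image(name): name is "scene" or "side" or "wrist"; returns a dict with "image" (384x512x3 uint8, blue, green, red), "fx", "fy", "cx", "cy" (pixels), "pose" (4x4, takes a point from camera to world coordinates). Camera axes: x right, y up, looking along -z (the intrinsics and any distortion apply to the point x, -y, -z); pixel columns grow to the right and rows downward; lengths in m; the calibration is good to about 2 mm. A picture is of the moment at which its call begins. There is no depth.
- env.close_job(): hands the job in; it is judged then, once.
Trained networks look in the newest picture that a camera, given by its name, has taken for a name from the list of things; names that differ only in an ending like _2 or _b are one class to them, and where a whole thing is asked for, a point or a joint stands for the part that bears it (a point fixed in the world has none). Each returns a list of dicts, best first, with "conf" (0 to 1); they miss things now and then, are a little off and sometimes report something else, mostly with a low value. They report only what shows in the picture. A call takes as long as a camera call.
- env.find_in(camera, thing): "bbox" ([centre column, centre row, width, height] in pixels, round what is visible of it).
- env.trace(camera, thing): "mask" (384x512 bool, what is visible of it) and "bbox" ([centre column, centre row, width, height] in pixels, round what is visible of it).
- env.tip_of(camera, thing): "centre" ([column, row] in pixels: a listed point, or the origin of a listed thing).
The state is a dict: "time_s": time; "q": joint angles; "qvel": joint speeds; "joint_efforts": joint torques, N m; "position": TCP position; "tool_rot": TCP orientation; "ft_force": force on the tool from outside, world axes, zero at the start; "wrist_torque": the same for the moment, N m; "grip_width": finger opening in m; "gripper_force": force on a finger pad.
Only numpy, scipy, OpenCV 4.12 (cv2) and the standard library are available. Lean on these libraries where they do the work, as an engineer would, in place of code of your own. Each camera call takes 0.05 s, during which the arm holds its last target. There are 200 camera calls.

## Task

Get the packing bench's air supply ready for the next tool: slide the lock hood all the way back off the regulator knob, turn the knob clockwise until its white pointer stands at the index clip on the dial, then slide the hood fully home over the knob again. Only when the hood is home, swing the shut-off valve's lever fully open, in line with its pipe. Leave the clip as it is, and the pots and the tape roll where they stand.

Things in the scene. Friction and masses are not known exactly. Their poses are not given: they have to be found in the camera images.
- air_set: Fixed grey steel box on the bench; yaw up to 0.3 either way. Origin on the bench below the knob's axis, z up. In its frame (mm): box x -77..93, y -115..175, flat top (panel) at z 85. White dial of radius 44 round the knob; guide rails along y at x +-50, 8 to 11 high above the panel, y -55..170; gauge of radius 25, 21 high, at (46,-88). Inlet pipe behind at (135,120), 65 high.
- regulator_knob (a joint): Knob angle, grows clockwise seen from above, 0 to 4.71; at value q the pointer's direction is 2.356 - q in the air set's frame (counter-clockwise from +x). Black fluted upright cylinder 54 mm across, from 5 to 46 mm above the panel. Friction about 0.1 N m; stays where left. Starts between 0.6 and 1.1.
- index_mark (a joint): Angle of the index clip, measured as for the knob: the pointer is at the clip when both values are equal. Small black block, 11 by 9 mm, top 9 mm above the panel, on the dial's edge; clamped (35 N would shift it), must stay. Stands between 1.6 and 2.1, always 0.5 to 1.5 clockwise of the knob's start.
- knob_grip (a point): Point on the knob's axis at a good height to grip it, 117 mm above the bench (32 mm above the panel, 14 mm below the knob's top). Turns with the knob; its x axis points along the pointer.
- pointer_tip (a point): Tip of the white pointer at the knob's foot, 35 mm from the knob's axis, 8 mm above the panel. The white line goes on over the knob's top.
- mark_tip (a point): Inner part of the index clip, 35 mm from the knob's axis, 8 mm above the panel: where the pointer's tip must come.
- lock_hood (a joint): How far the hood is slid back (m), along the air set's +y: 0 = home over the knob (stop), 0.112 = fully back (stop). Friction 2.5 N; stays where left. Starts at 0 to 0.015. Steel channel with a clear top, 96 by 96 mm, top 140 mm above the bench, open at its -y end; centred on the knob when home and covering it wholly; when fully back its front edge is 64 mm from the knob's axis.
- hood_tab (a point): Centre of the hood's upright steel finger tab: a plate 70 mm wide (air set's x), 4 mm thick (y), 24 mm high, at the rear (+y) edge of the hood's top, 46 mm to +y of the hood's centre. Its top is 163 mm above the bench, the hood's top beside it 140 mm. Can be pushed on either face.
- valve_lever (a joint): Angle of the shut-off valve's lever: 0 = closed, across the pipe, pointing along the air set's -x; 1.571 = fully open, pointing along -y in line with the pipe (both are stops). Grows counter-clockwise seen from above; friction 0.2 N m; stays where left. Starts at 0 to 0.1.
- lever_grip (a point): Middle of the lever's black grip, 65 mm from its axis and 105 mm above the bench. The grip is 60 mm long (35 to 95 mm from the axis), 20 mm wide and 14 mm high (98 to 112 mm above the bench).
- valve_axis (a point): Point on the lever's upright axis, 105 mm above the bench, at (0, -155) mm in the air set's frame. Below it is the brass ball valve, on a pipe of 21 mm diameter that leaves the box's -y end at 50 mm height, runs along -y and turns down into the bench at y = -225 mm.
- round_pot: Bystander: dark brown glazed bulbous pot, 116 mm across, 95 mm high, loose on the bench to the left or right of the air set; origin at the centre of its underside.
- flared_pot: Bystander: dark teal glazed pot with a flared rim, 104 mm across, 80 mm high, loose on the bench to the left or right of the air set; origin at the centre of its underside.
- tape_roll: Bystander: roll of amber packing tape lying flat, 110 mm across, 48 mm high, to the left of the air set; origin at the centre of its underside.

How it is judged (in metres and radians):
On the way, in this order (a step that is already met when the one before it is completed fails the run):
1. the hood is slid all the way back off the knob, the valve still closed (value of joint lock_hood above 0.095 m and value of joint valve_lever below 0.25 rad), for 0.1 s.
2. with the hood back, the knob stands with its pointer at the index clip (all of step 1 and distance between pointer_tip and mark_tip below 0.0045 m), for 0.3 s.
3. the hood is fully home over the knob, the pointer still at the clip, the valve still closed (distance between pointer_tip and mark_tip below 0.0045 m and value of joint lock_hood below 0.005 m and value of joint valve_lever below 0.25 rad), for 0.1 s.
4. the valve's lever is fully open (value of joint valve_lever above 1.45 rad and value of joint lock_hood below 0.005 m), for 0.2 s.
At the end, for the whole second after the job is handed in: The knob's pointer is within 0.13 rad of the index clip (tips within 4.5 mm), the lock hood is within 5 mm of its home stop over the knob, the valve's lever is within 0.12 rad of its fully open stop, and pots and tape roll are within 30 mm of where they stood (all of step 4 and distance between pointer_tip and mark_tip below 0.0045 m and distance of each of round_pot, flared_pot, tape_roll from where it was at the start of the episode below 0.03 m); the robot touches nothing.
It fails at once if the index clip is shifted on the dial (distance of mark_tip from where it was at the start of the episode above 0.003 m).
It fails at once if the valve is opened while the hood is off its home place (value of joint valve_lever above 0.35 rad and value of joint lock_hood above 0.02 m).
It fails at once if a pot or the tape roll is moved by over 30 mm or tipped over (distance of any of round_pot, flared_pot, tape_roll from where it was at the start of the episode above 0.03 m or angle between any of round_pot, flared_pot, tape_roll's own z axis and vertical above 0.35 rad).
It also fails if it takes over 67 s, if anything falls off the work surface, if the arm or the gripper's body presses on something with over 40 N, if the wrist force passes 120 N, or if a joint passes its speed limit or range.

## Working session

There is one attempt and no reset: what is moved stays moved. The work goes in short steps, Python scripts to look and compute and a shell command to move; the robot and the scene stay as the last step left them, time stands still between calls to the robot, and variables do not carry over. Pictures are saved under pics/ and viewed, at most 10 in all, crops included, and the job is handed in when it is done.

```bash
mkdir -p pics
cat > h.py <<'E'
import numpy as np, cv2
from rig import env
def ray(im,px):
    x=(px[0]-im['cx'])/im['fx']; y=(px[1]-im['cy'])/im['fy']
    P=np.array(im['pose']); d=P[:3,:3]@np.array([x,-y,-1.]); return P[:3,3],d/np.linalg.norm(d)
def atz(im,px,z):
    o,d=ray(im,px); return o+d*(z-o[2])/d[2]
def proj(im,p):
    P=np.array(im['pose']); c=P[:3,:3].T@(np.asarray(p)-P[:3,3]); return np.array([im['cx']+im['fx']*c[0]/-c[2], im['cy']+im['fy']*-c[1]/-c[2]])
E
python3 - <<'E'
from h import *
ims=[]
Z=dict(hood_tab=.151,lever_grip=.105,valve_axis=.105,pointer_tip=.093,mark_tip=.093,knob_grip=.117,air_set=0,round_pot=0,flared_pot=0,tape_roll=0)
for c in ["scene","side"]:
    im=env.get_image(c); ims.append(im['image']); print(c,[k for k in im], np.round(im['pose'],3).tolist())
    for t,z in Z.items():
        for r in env.tip_of(c,t)[:2]: print(t,round(r['conf'],2),np.round(r['centre'],1),atz(im,r['centre'],z).round(4))
cv2.imwrite('pics/a.png',ims[0]); cv2.imwrite('pics/b.png',ims[1])
print(env.observe())
E
```

```text
scene ['image', 'fx', 'fy', 'cx', 'cy', 'pose'] [[-0.698, -0.612, 0.373, 1.08], [0.716, -0.589, 0.374, 0.543], [-0.009, 0.528, 0.849, 1.371], [0.0, 0.0, 0.0, 1.0]]
hood_tab 0.59 [256.1 213. ] [0.5971 0.0813 0.151 ]
lever_grip 0.7 [207.6 175. ] [ 0.5869 -0.1489  0.105 ]
valve_axis 0.94 [200.1 196. ] [ 0.6583 -0.1073  0.105 ]
air_set 0.69 [242.2 225.9] [0.6044 0.0248 0.    ]
round_pot 0.61 [333.7 311.1] [0.6169 0.4221 0.    ]
flared_pot 0.98 [149.1 140.5] [ 0.5923 -0.4768  0.    ]
tape_roll 0.87 [356.7 256.6] [0.4289 0.3644 0.    ]
side ['image', 'fx', 'fy', 'cx', 'cy', 'pose'] [[-0.809, 0.395, -0.435, -0.063], [-0.587, -0.52, 0.62, 0.851], [0.019, 0.757, 0.653, 1.042], [0.0, 0.0, 0.0, 1.0]]
lever_grip 0.71 [269.7 176.4] [ 0.6056 -0.1637  0.105 ]
lever_grip 0.2 [210.4 321.5] [0.3847 0.4116 0.105 ]
valve_axis 0.82 [255.5 179.4] [ 0.6354 -0.1193  0.105 ]
valve_axis 0.62 [210.  321.7] [0.3851 0.4126 0.105 ]
air_set 0.83 [238.3 226.6] [0.605  0.0196 0.    ]
round_pot 0.8 [148.7 303.5] [0.6157 0.4228 0.    ]
round_pot 0.34 [252.8 176.5] [ 0.733  -0.2364  0.    ]
flared_pot 0.69 [270.9 178.3
[... 242 characters left out ...]
8601473e+01, -1.23366061e+01]), 'qvel': array([ 0.02424257, -0.03166906,  0.04396742,  0.04985181, -0.01356038,
        0.03283019]), 'joint_efforts': array([-7.82035045e-05, -4.48334455e+01, -2.31466860e+01, -2.42351680e-04,
        4.76418809e-04, -1.34693057e-07]), 'position': array([ 0.21457788, -0.50639064,  0.24830845]), 'tool_rot': array([[ 9.20741596e-01,  3.90172927e-01, -2.48711462e-05],
       [ 3.90172928e-01, -9.20741593e-01,  6.45312495e-05],
       [ 2.27844779e-06, -6.91206536e-05, -9.99999998e-01]]), 'ft_force': array([0.45014659, 0.09873089, 0.28656734]), 'wrist_torque': array([-0.05423439,  0.00856303, -0.0198168 ]), 'gripper_force': 0.0, 'grip_width': 0.08556458134663968}
```

View pics/a.png

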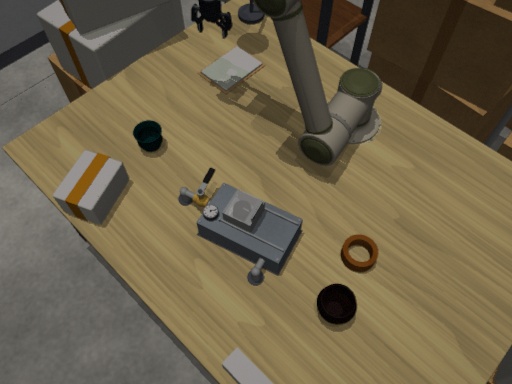

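View pics/b.png

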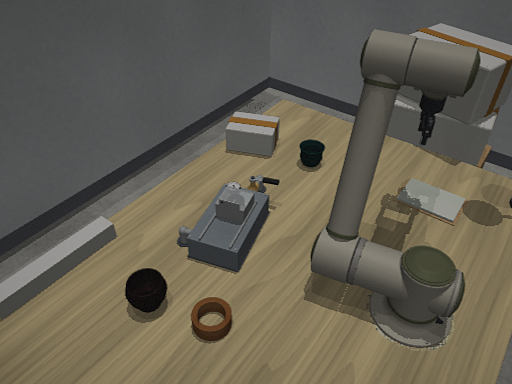

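The scene shows the air set around px (245,225), with its valve lever at (207,177); both pots and the tape roll stand well clear of it. In the side view the hood is at (235,205). The estimated yaw is about 0.27. I'm moving the wrist camera over the box.

```bash
python3 -m pendant '[[1,0.05,-0.036,-0.03,0,0,0],[1,0.1,-0.07,-0.06,0,0,0],[1,0.145,-0.105,-0.09,0,0,0],[1,0.19,-0.14,-0.12,0,0,0],[1,0.235,-0.175,-0.13,0,0,0]]'
python3 -m pendant '[[1,0.045,-0.032,0,0,0,0],[1,0.09,-0.065,0,0,0,0],[1,0.135,-0.1,0,0,0,0.05],[1,0.18,-0.13,0,0,0,0.1],[1,0.213,-0.152,0,0,0,0.13]]'
python3 -m pendant '[[1,0,0,0,0,0,0]]'
cat > fit.py <<'E'
from h import *
from scipy.optimize import least_squares
import sys
Z=dict(hood_tab=.151,lever_grip=.105,valve_axis=.105,pointer_tip=.093,mark_tip=.093,knob_grip=.117,air_set=0)
im=env.get_image('wrist'); cv2.imwrite(sys.argv[1],im['image'])
print(env.observe()['position'],env.observe()['tool_rot'].round(3).tolist(), np.round(im['pose'],3).tolist())
for t,z in Z.items():
    for r in env.tip_of('wrist',t)[:2]: print(t,round(r['conf'],2),np.round(r['centre'],1),atz(im,r['centre'],z).round(4))
E
python3 fit.py pics/c.png
```

```text
time_s: 1.72
position: [0.3587, -0.2604, 0.3776]
tool_rot: [[0.921, 0.389, 0.002], [0.389, -0.921, -0.002], [0.001, 0.002, -1.0]]
ft_force: [1.5, -0.2, -0.5]
grip_width: 0.0856
gripper_force: 0.0
time_s: 2.35
position: [0.4957, -0.0367, 0.3761]
tool_rot: [[0.964, 0.268, 0.0], [0.268, -0.964, -0.0], [0.0, 0.0, -1.0]]
ft_force: [0.1, -0.4, -0.0]
grip_width: 0.0857
gripper_force: 0.0
time_s: 2.48
position: [0.4956, -0.0368, 0.3757]
tool_rot: [[0.963, 0.271, -0.0], [0.271, -0.963, 0.0], [-0.0, -0.0, -1.0]]
ft_force: [-1.0, 0.2, 0.3]
grip_width: 0.0852
gripper_force: 0.0
[ 0.4951037  -0.0380196   0.37583606] [[0.963, 0.27, -0.0], [0.27, -0.963, -0.0], [-0.0, -0.0, -1.0]] [[0.271, 0.92, 0.284, 0.568], [-0.963, 0.259, 0.079, -0.017], [-0.001, -0.295, 0.956, 0.5], [0.0, 0.0, 0.0, 1.0]]
hood_tab 0.87 [189.8  66.4] [0.5926 0.0754 0.151 ]
lever_grip 0.56 [346.3 117.8] [ 0.5902 -0.1422  0.105 ]
valve_axis 0.96 [346.6  72. ] [ 0.6469 -0.1205  0.105 ]
air_set 0.73 [240.7  82.7] [0.6015 0.0242 0.    ]
```

View pics/c.png

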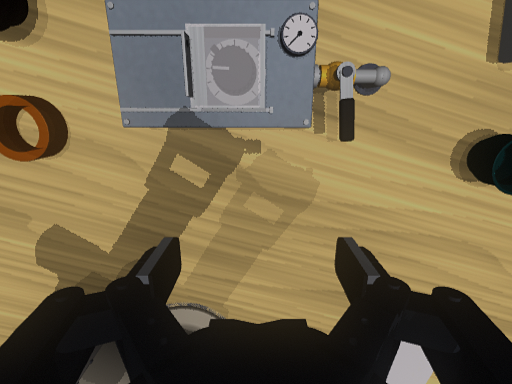

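The picture shows the hood over the dial at about (233,68), with its tab at (189,62). The gauge is at (299,34), the valve axis at (346,72) and the box's front corners at (125,128) and (314,126). I'm fitting the air set's pose from these.

```bash
cat > pose.py <<'E'
from h import *
from scipy.optimize import least_squares
def fit(im,pts):
    def res(p,pts=pts):
        c,s=np.cos(p[2]),np.sin(p[2])
        return np.concatenate([proj(im,[p[0]+c*x-s*y,p[1]+s*x+c*y,z])-uv for (x,y,z),uv in pts])
    r=least_squares(res,[.605,.022,.27],loss='soft_l1'); print('pose',r.x.round(4),'res',r.fun.reshape(-1,2).round(1).tolist()); return r.x
def rel(p,w):
    c,s=np.cos(p[2]),np.sin(p[2]); d=np.array(w[:2])-p[:2]; return np.array([c*d[0]+s*d[1],-s*d[0]+c*d[1]])
E
python3 - <<'E'
from pose import *
im=env.get_image('wrist')
p=fit(im,[((0,-.155,.105),(346.6,72)),((.046,-.088,.106),(299,34)),((-.077,-.115,.085),(314,126)),((-.077,.175,.085),(125,128)),((-.05,-.055,.094),(271,110)),((.05,-.055,.094),(271,32))])
print('tab rel',rel(p,atz(im,(187,63),.151)),rel(p,atz(im,(189.8,66.4),.151)), 'dial',rel(p,atz(im,(232,70),.087)),'lever',rel(p,atz(im,(346.3,117.8),.105)))
print('pointer',rel(p,atz(im,(217,68),.093)))
E
```

```text
pose [0.6049 0.0257 0.2739] res [[-0.1, -0.9], [0.1, -0.7], [-2.6, 1.9], [-3.3, 0.8], [1.6, -0.4], [2.5, 0.5]]
tab rel [0.00427228 0.05145279] [0.000524   0.04838969] dial [0.00448271 0.00336015] lever [-0.06169365 -0.16051077]
pointer [0.00639881 0.02384713]
```

```bash
python3 -m pendant '[[0.5,0.035,-0.025,0.03,0,0,0],[0.5,0.07,-0.05,0.06,0,0,0],[0.5,0.105,-0.07,0.1,0,0,0],[0.5,0.124,-0.082,0.14,0,0,0],[0.5,0.124,-0.082,0.18,0,0,0]]'
python3 -m pendant '[[0.5,0,0,0.015,0,0,0],[0.5,0,0,0.033,0,0,0],[0.5,0,0,0.033,0,0,0]]'
python3 -m pendant '[[0,0,0,0,0,0,0],[0,0,0,0,0,0,0],[0,0,0,0,0,0,0],[0,0,0,0,0,0,0],[0,0,0,0,0,0,0]]' 20
```

```text
time_s: 3.55
position: [0.5931, 0.0743, 0.1943]
tool_rot: [[0.963, 0.269, -0.0], [0.269, -0.963, 0.0], [-0.0, -0.0, -1.0]]
ft_force: [0.9, -0.5, -0.5]
grip_width: 0.0428
gripper_force: 0.0
time_s: 3.92
position: [0.5924, 0.073, 0.1632]
tool_rot: [[0.964, 0.267, -0.001], [0.267, -0.964, 0.0], [-0.001, -0.0, -1.0]]
ft_force: [-1.1, 0.3, -0.3]
grip_width: 0.0425
gripper_force: 0.0
time_s: 4.55
position: [0.5928, 0.0737, 0.1643]
tool_rot: [[0.963, 0.268, 0.002], [0.268, -0.963, 0.0], [0.002, 0.0, -1.0]]
ft_force: [-1.4, 1.9, 6.4]
grip_width: 0.0032
gripper_force: 24.2
```

```bash
python3 -m pendant '[[0,0,-0.01,-0.001,0,0,0],[0,0,-0.03,-0.001,0,0,0],[0,0,-0.055,-0.001,0,0,0],[0,0,-0.08,-0.001,0,0,0],[0,0,-0.1,-0.001,0,0,0]]'
python3 -m pendant '[[0,0,-0.005,0,0,0,0],[0,0,-0.008,0,0,0,0],[0,0,-0.008,0,0,0,0]]'
```

```text
time_s: 5.18
position: [0.5655, 0.1713, 0.1643]
tool_rot: [[0.963, 0.268, 0.001], [0.268, -0.963, -0.0], [0.001, 0.001, -1.0]]
ft_force: [4.2, -2.6, 1.5]
grip_width: 0.0035
gripper_force: 23.5
time_s: 5.55
position: [0.5637, 0.1777, 0.1643]
tool_rot: [[0.964, 0.267, 0.0], [0.267, -0.964, 0.001], [0.001, -0.001, -1.0]]
ft_force: [2.4, 2.5, 4.6]
grip_width: 0.0033
gripper_force: 23.9
```

```bash
python3 -m pendant '[[0.3,0,0,0,0,0,0],[0.5,0,0,0,0,0,0],[0.5,0,0,-0.05,0,0,0],[0.7,-0.02,0.03,-0.09,0,0,0],[1,-0.04,0.075,-0.12,0,0,0]]'
python3 -m pendant '[[1,-0.015,0.04,-0.015,0,0,0],[1,-0.035,0.085,-0.02,0,0,0],[1,-0.035,0.085,-0.02,0,0,0]]'
python3 fit.py pics/d.png
```

```text
time_s: 6.18
position: [0.5445, 0.0942, 0.2855]
tool_rot: [[0.963, 0.269, 0.0], [0.269, -0.963, 0.0], [0.0, -0.0, -1.0]]
ft_force: [0.8, -0.9, -0.4]
grip_width: 0.0759
gripper_force: 0.0
time_s: 6.55
position: [0.5336, 0.0006, 0.3042]
tool_rot: [[0.965, 0.263, -0.0], [0.263, -0.965, -0.0], [-0.001, 0.0, -1.0]]
ft_force: [-0.3, -0.5, -0.5]
grip_width: 0.0853
gripper_force: 0.0
[0.53376742 0.0022043  0.30390375] [[0.964, 0.265, -0.001], [0.265, -0.964, 0.0], [-0.001, -0.001, -1.0]] [[0.263, 0.922, 0.285, 0.606], [-0.965, 0.251, 0.077, 0.02], [-0.001, -0.295, 0.955, 0.428], [0.0, 0.0, 0.0, 1.0]]
hood_tab 0.72 [ 94.5 107. ] [0.5648 0.1779 0.151 ]
lever_grip 0.77 [382.9 158. ] [ 0.5906 -0.1432  0.105 ]
valve_axis 0.62 [383.7 108.6] [ 0.6447 -0.1211  0.105 ]
pointer_tip 0.87 [223.4 105.8] [0.5984 0.0611 0.093 ]
mark_tip 0.44 [232.2  80.8] [0.6283 0.0575 0.093 ]
knob_grip 0.77 [252.7 107.7] [0.6056 0.0261 0.117 ]
air_set 0.85 [250.6 108.7] [0.603 0.031 0.   ]
```

View pics/d.png

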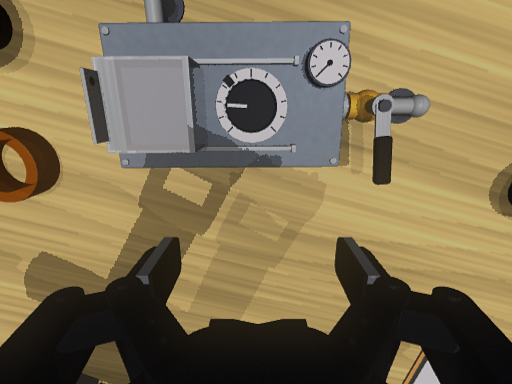

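The hood is fully back. The knob is at (252,107), with its pointer at (225,106) and the clip at (229,81). By measurement, the pointer is at about 0.87 and the clip at about 1.68, so the turn is about 0.82 rad clockwise.

```bash
python3 -m pendant '[[1,0.02,-0.001,0.01,0,0,-0.18],[1,0.04,-0.002,0.02,0,0,-0.36],[1,0.06,-0.003,0.03,0,0,-0.54],[1,0.076,-0.004,0.04,0,0,-0.72],[1,0.076,-0.004,0.05,0,0,-0.9]]'
python3 -m pendant '[[1,0,0,0.03,0,0,-0.15],[1,0,0,0.06,0,0,-0.15]]'
python3 - <<'E'
from pose import *
s=env.observe(); print(s['position'],s['tool_rot'].round(3).tolist(),s['q'].round(1))
im=env.get_image('wrist')
for t,z in dict(pointer_tip=.093,mark_tip=.093,knob_grip=.117).items():
    for r in env.tip_of('wrist',t)[:2]: print(t,round(r['conf'],2),np.round(r['centre'],1),atz(im,r['centre'],z).round(4))
cv2.imwrite('pics/e.png',im['image'])
E
```

```text
time_s: 7.58
position: [0.607, 0.0283, 0.2531]
tool_rot: [[0.383, 0.924, -0.001], [0.924, -0.383, 0.0], [-0.0, -0.001, -1.0]]
ft_force: [-0.5, -0.5, -0.8]
grip_width: 0.0856
gripper_force: 0.0
time_s: 7.82
position: [0.6063, 0.0281, 0.1932]
tool_rot: [[0.245, 0.97, 0.0], [0.97, -0.245, 0.0], [0.0, 0.0, -1.0]]
ft_force: [0.6, -1.2, 0.1]
grip_width: 0.0853
gripper_force: 0.0
[0.6062813  0.02808025 0.19316397] [[0.245, 0.97, 0.0], [0.97, -0.245, 0.0], [0.0, 0.0, -1.0]] [-8.5 29.9 70.1  0.  80.   5.7]
pointer_tip 0.6 [241.6 159.9] [0.6014 0.0637 0.093 ]
pointer_tip 0.22 [256.2 173. ] [0.6106 0.0496 0.093 ]
mark_tip 0.66 [268.9 160.1] [0.6239 0.0579 0.093 ]
knob_grip 0.82 [261.  206.7] [0.609  0.0272 0.117 ]
```

View pics/e.png

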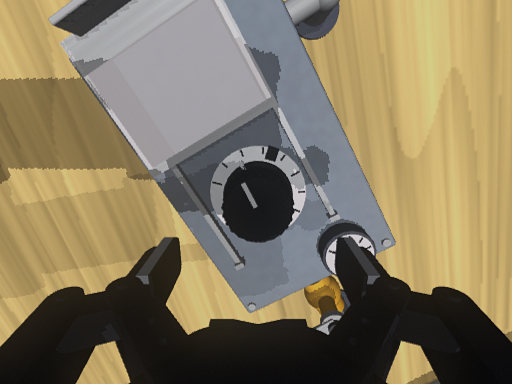

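The view confirms it: the knob centre is at (257,198), the pointer tip near (240,165) and the clip at (272,154). I'm descending to grip.

```bash
python3 -m pendant '[[1,-0.0015,0,0.03,0,0,0],[1,-0.0015,0,0.06,0,0,0],[1,-0.0015,0,0.074,0,0,0],[1,-0.0015,0,0.074,0,0,0]]'
python3 -m pendant '[[0,0,0,0,0,0,0],[0,0,0,0,0,0,0],[0,0,0,0,0,0,0],[0,0,0,0,0,0,0]]' 40
python3 -m pendant '[[0,0,0,0,0,0,0.16],[0,0,0,0,0,0,0.33],[0,0,0,0,0,0,0.5],[0,0,0,0,0,0,0.66],[0,0,0,0,0,0,0.8]]'
python3 -m pendant '[[0,0,0,0,0,0,0],[0,0,0,0,0,0,0]]'
python3 - <<'E'
from pose import *
s=env.observe(); print(s['position'],s['tool_rot'].round(3).tolist(),s['q'].round(1),s['wrist_torque'])
ims=[]
for c in ['wrist','scene']:
  im=env.get_image(c); ims.append(im['image'])
  for t,z in dict(pointer_tip=.093,mark_tip=.093,knob_grip=.117).items():
    for r in env.tip_of(c,t)[:2]: print(c,t,round(r['conf'],2),np.round(r['centre'],1),atz(im,r['centre'],z).round(4))
cv2.imwrite('pics/f.png',ims[0])
E
```

```text
time_s: 8.52
position: [0.6062, 0.0261, 0.1205]
tool_rot: [[0.247, 0.969, 0.0], [0.969, -0.247, -0.0], [0.0, 0.0, -1.0]]
ft_force: [-0.4, 0.8, 0.4]
grip_width: 0.0857
gripper_force: 0.0
time_s: 9.02
position: [0.6059, 0.0261, 0.1216]
tool_rot: [[0.247, 0.969, 0.001], [0.969, -0.247, -0.0], [0.0, 0.001, -1.0]]
ft_force: [-4.3, 1.2, 6.0]
grip_width: 0.0532
gripper_force: 41.6
time_s: 9.65
position: [0.6044, 0.0272, 0.1215]
tool_rot: [[0.869, 0.494, -0.003], [0.494, -0.869, 0.001], [-0.002, -0.003, -1.0]]
ft_force: [-11.4, 6.2, 10.1]
grip_width: 0.0527
gripper_force: 42.2
time_s: 9.9
position: [0.6044, 0.0272, 0.1215]
tool_rot: [[0.867, 0.498, -0.003], [0.498, -0.867, 0.001], [-0.002, -0.003, -1.0]]
ft_force: [-11.0, 5.1, 10.9]
grip_width: 0.0525
gripper_force: 42.2
[0.60437864 0.02720628 0.12154355] [[0.867, 0.498, -0.003], [0.498, -0.867, 0.001], [-0.002, -0.003, -1.0]] [-8.6 33.7 75.9  0.1 70.5 51.5] [ 0.61793113  1.56533418 -0.0402594 ]
wrist pointer_tip 0.87 [233.2 179.4] [0.6276 0.0573 0.093 ]
wrist mark_tip 0.59 [233.1 182.2] [0.626  0.0565 0.093 ]
wrist knob_grip 0.59 [257.1 247.9] [0.6068 0.0289 0.117 ]
scene pointer_tip 0.85 [246.  226.2] [0.6293 0.0691 0.093 ]
scene knob_grip 0.86 [238.2 209.8] [0.614  0.0207 0.117 ]
```

View pics/f.png

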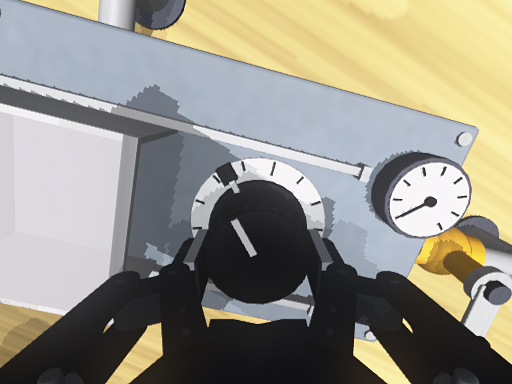

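Run:
```python
from pose import *
im=env.get_image('wrist')
c=im['image'][150:215,190:290]; cv2.imwrite('pics/g.png',cv2.resize(c,None,fx=7,fy=7,interpolation=cv2.INTER_CUBIC))
A=np.array([.6055,.0262])
for A in ([.6055,.0262],[.6045,.027]):
  for px in [(232,181),(235,187),(238,192),(228,173),(223,176),(234,171)]:
    d=atz(im,px,.093)[:2]-A; print(px,np.hypot(*d).round(4),np.arctan2(d[1],d[0]).round(3))
print(proj(im,[.6055,.0262,.131]))
```

```text
(232, 181) 0.0376 0.983
(235, 187) 0.0335 0.987
(238, 192) 0.0299 0.983
(228, 173) 0.0429 0.978
(223, 176) 0.0428 1.061
(234, 171) 0.0426 0.891
(232, 181) 0.0375 0.949
(235, 187) 0.0334 0.949
(238, 192) 0.0298 0.94
(228, 173) 0.0428 0.949
(223, 176) 0.0426 1.031
(234, 171) 0.0426 0.861
[260.35367668 266.65595672]
```

View pics/g.png

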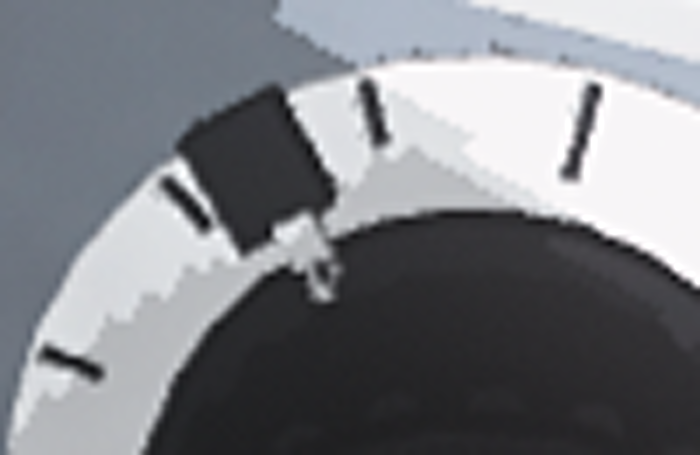

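The crop shows the pointer tip at the inner edge of the clip, off by less than 1 mm. I'm releasing, going up and moving over the tab.

```bash
python3 -m pendant '[[0.75,0,0,0,0,0,0],[1,0,0,0,0,0,0],[1,0,0,0,0,0,0],[1,0,0,-0.04,0,0,0],[1,0,0,-0.09,0,0,0]]'
python3 -m pendant '[[0.5,0.01,-0.04,-0.01,0,0,0.07],[0.5,0.02,-0.08,-0.01,0,0,0.14],[0.5,0.03,-0.12,-0.01,0,0,0.2],[0.5,0.039,-0.152,-0.01,0,0,0.25],[0.5,0.039,-0.152,-0.01,0,0,0.25]]'
python3 - <<'E'
from pose import *
for c in ['wrist','side']:
  im=env.get_image(c)
  for t,z in dict(hood_tab=.151,pointer_tip=.093,mark_tip=.093).items():
    for r in env.tip_of(c,t)[:2]: print(c,t,round(r['conf'],2),np.round(r['centre'],1),atz(im,r['centre'],z).round(4))
E
```

```text
time_s: 10.98
position: [0.6056, 0.0259, 0.2103]
tool_rot: [[0.868, 0.497, -0.002], [0.497, -0.868, 0.0], [-0.002, -0.001, -1.0]]
ft_force: [-0.1, 0.3, -0.3]
grip_width: 0.0857
gripper_force: 0.0
time_s: 11.6
position: [0.5635, 0.1791, 0.2202]
tool_rot: [[0.963, 0.27, 0.0], [0.27, -0.963, 0.0], [0.0, -0.0, -1.0]]
ft_force: [0.7, -1.0, 0.7]
grip_width: 0.0425
gripper_force: 0.0
wrist hood_tab 0.56 [260.2 208. ] [0.5654 0.1776 0.151 ]
wrist pointer_tip 0.83 [398.9 159.1] [0.628 0.057 0.093]
wrist mark_tip 0.69 [397.  159.6] [0.6271 0.0586 0.093 ]
side pointer_tip 0.68 [227.8 211.6] [0.6156 0.0595 0.093 ]
side mark_tip 0.39 [150.3 299.7] [0.5607 0.4501 0.093 ]
```

```bash
python3 -m pendant '[[0.5,0,0,0.03,0,0,0],[0.5,0,0,0.055,0,0,0],[0.5,0,0,0.055,0,0,0]]'
python3 -m pendant '[[0,0,0,0,0,0,0],[0,0,0,0,0,0,0],[0,0,0,0,0,0,0],[0,0,0,0,0,0,0]]' 20
python3 -m pendant '[[0,0,0.01,0,0,0,0],[0,0,0.03,0,0,0,0],[0,0,0.055,0,0,0,0],[0,0,0.08,0,0,0,0],[0,0,0.1,0,0,0,0]]'
python3 -m pendant '[[0,0,0.006,0,0,0,0],[0,0,0.01,0,0,0,0],[0,0,0.012,0,0,0,0],[0,0,0.012,0,0,0,0]]'
```

```text
time_s: 12.38
position: [0.5635, 0.1769, 0.1636]
tool_rot: [[0.964, 0.267, -0.004], [0.267, -0.964, -0.0], [-0.004, -0.001, -1.0]]
ft_force: [-0.3, 0.1, 0.0]
grip_width: 0.0427
gripper_force: 0.0
time_s: 12.88
position: [0.5645, 0.1773, 0.1662]
tool_rot: [[0.964, 0.268, 0.002], [0.268, -0.964, 0.0], [0.002, 0.0, -1.0]]
ft_force: [-1.0, -0.4, 6.0]
grip_width: 0.0034
gripper_force: 24.2
time_s: 13.5
position: [0.5915, 0.0806, 0.1662]
tool_rot: [[0.964, 0.268, 0.003], [0.268, -0.964, 0.001], [0.003, -0.0, -1.0]]
ft_force: [1.0, 3.8, 6.5]
grip_width: 0.0034
gripper_force: 24.2
time_s: 14.0
position: [0.5938, 0.0726, 0.1662]
tool_rot: [[0.963, 0.269, 0.001], [0.269, -0.963, 0.006], [0.003, -0.006, -1.0]]
ft_force: [-2.0, 16.0, 8.3]
grip_width: 0.0032
gripper_force: 24.5
```

```bash
python3 -m pendant '[[0,0,0.001,0,0,0,0],[0,0,0.002,0,0,0,0],[0,0,0.002,0,0,0,0]]'
python3 -m pendant '[[0.3,0,0,0,0,0,0],[0.5,0,0,0,0,0,0],[0.5,0,0,-0.05,0,0,0],[0.5,-0.03,0.03,-0.09,0,0,0],[0.5,-0.06,0.05,-0.13,0,0,0]]'
python3 -m pendant '[[0,-0.01,0.01,0,0,0,0],[0,-0.01,0.01,0,0,0,0]]'
python3 fit.py pics/k.png
```

```text
time_s: 14.38
position: [0.5938, 0.0725, 0.1663]
tool_rot: [[0.963, 0.27, 0.0], [0.27, -0.963, 0.009], [0.003, -0.009, -1.0]]
ft_force: [-4.9, 24.1, 9.7]
grip_width: 0.0032
gripper_force: 24.6
time_s: 15.0
position: [0.5496, 0.0018, 0.2961]
tool_rot: [[0.964, 0.267, -0.0], [0.267, -0.964, -0.0], [-0.0, 0.0, -1.0]]
ft_force: [0.1, 0.4, -0.2]
grip_width: 0.0431
gripper_force: 0.0
time_s: 15.25
position: [0.5428, -0.0098, 0.2943]
tool_rot: [[0.964, 0.266, -0.001], [0.266, -0.964, 0.0], [-0.001, -0.001, -1.0]]
ft_force: [-0.4, -0.2, -0.8]
grip_width: 0.0069
gripper_force: 0.0
[ 0.54307083 -0.00919106  0.29381297] [[0.964, 0.267, -0.002], [0.267, -0.964, 0.001], [-0.002, -0.001, -1.0]] [[0.265, 0.921, 0.285, 0.616], [-0.964, 0.254, 0.077, 0.01], [-0.001, -0.296, 0.955, 0.418], [0.0, 0.0, 0.0, 1.0]]
hood_tab 0.98 [192.3 113.8] [0.5938 0.07   0.151 ]
lever_grip 0.74 [374.3 167.1] [ 0.5875 -0.1428  0.105 ]
valve_axis 0.59 [372.9 112.7] [ 0.6455 -0.1167  0.105 ]
air_set 0.84 [242.9 111.2] [0.6054 0.0309 0.    ]
air_set 0.35 [374.3 165.9] [ 0.5799 -0.1933  0.    ]
```

View pics/k.png

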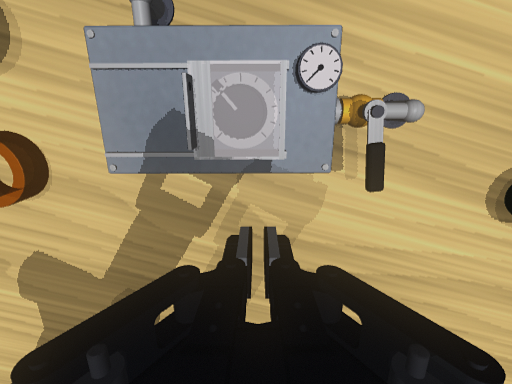

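The hood is home (tab at (192,113), against its stop at 24 N), and the pointer is still at the clip under the clear top. The lever runs from (374,110) to (375,190) and is still closed. Next I'm pushing it from the box side with the fingers closed.

```bash
python3 -m pendant '[[0,0.005,0.03,0.01,0,0,0],[0,0.005,0.07,0.04,0,0,0],[0,0.005,0.097,0.08,0,0,0],[0,0.005,0.097,0.11,0,0,0]]'
python3 -m pendant '[[0,0,0,0.03,0,0,0],[0,0,0,0.06,0,0,0],[0,0,0,0.071,0,0,0],[0,0,0,0.071,0,0,0]]'
python3 - <<'E'
from pose import *
s=env.observe(); print(s['position'],rel((.6465,-.121,.272),s['position']))
im=env.get_image('wrist'); cv2.imwrite('pics/l.png',im['image'])
E
```

```text
time_s: 16.15
position: [0.574, -0.1027, 0.1829]
tool_rot: [[0.964, 0.266, -0.001], [0.266, -0.964, 0.0], [-0.001, -0.001, -1.0]]
ft_force: [0.2, -0.6, 0.0]
grip_width: 0.0001
gripper_force: 0.0
time_s: 16.65
position: [0.5741, -0.1012, 0.114]
tool_rot: [[0.964, 0.268, -0.001], [0.268, -0.964, 0.0], [-0.0, -0.0, -1.0]]
ft_force: [0.7, -0.5, 0.1]
grip_width: -0.0
gripper_force: 0.0
[ 0.57406138 -0.10115989  0.11398665] [-0.06444524  0.03857195]
```

View pics/l.png

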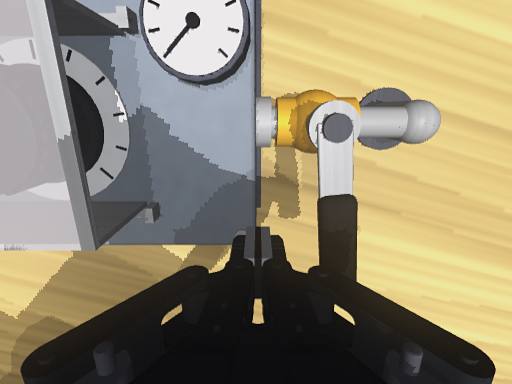

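The closed fingers at (258,270) are in the gap between the box and the grip (320–355 px), ready to push.

```bash
python3 -m pendant '[[0,-0.001,0.013,0,0,0,0],[0,-0.004,0.027,0,0,0,0],[0,-0.005,0.038,0,0,0,0],[0,-0.004,0.052,0,0,0,0],[0,-0.001,0.065,0,0,0,0]]'
python3 -m pendant '[[0,0.009,0.015,0,0,0,0],[0,0.021,0.027,0,0,0,0],[0,0.033,0.034,0,0,0,0],[0,0.045,0.039,0,0,0,0],[0,0.05,0.039,0,0,0,0]]'
python3 -m pendant '[[0,0.003,0,0,0,0,0],[0,0.003,0,0,0,0,0]]'
python3 - <<'E'
from pose import *
s=env.observe(); print(s['position'],rel((.6465,-.121,.272),s['position']))
im=env.get_image('wrist'); cv2.imwrite('pics/m.png',im['image'])
E
```

```text
time_s: 17.32
position: [0.5903, -0.1649, 0.1139]
tool_rot: [[0.964, 0.267, -0.001], [0.267, -0.964, 0.001], [-0.001, -0.001, -1.0]]
ft_force: [-2.4, 3.6, 0.3]
grip_width: 0.0001
gripper_force: 1.7
time_s: 17.95
position: [0.6466, -0.1905, 0.1134]
tool_rot: [[0.964, 0.267, -0.009], [0.267, -0.964, -0.002], [-0.009, -0.0, -1.0]]
ft_force: [-27.0, -8.8, 7.9]
grip_width: 0.0003
gripper_force: 14.4
time_s: 18.2
position: [0.6467, -0.1905, 0.1134]
tool_rot: [[0.964, 0.266, -0.014], [0.266, -0.964, -0.003], [-0.015, -0.001, -1.0]]
ft_force: [-28.8, -7.8, 8.0]
grip_width: 0.0001
gripper_force: 15.0
[ 0.64672566 -0.19045856  0.11342907] [-0.01844327 -0.06696558]
```

View pics/m.png

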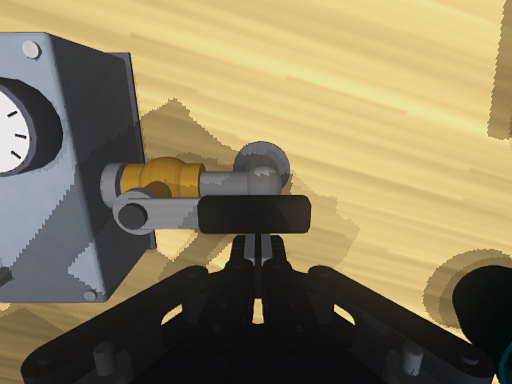

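The lever at (255,213) lies in line with the pipe and is against its stop. I'm backing off and going up.

```bash
python3 -m pendant '[[0,-0.015,0,0,0,0,0],[0,-0.03,0,0,0,0,0],[0,-0.04,0,-0.05,0,0,0],[0,-0.05,-0.05,-0.1,0,0,0],[0,-0.06,-0.1,-0.15,0,0,0]]'
python3 -m pendant '[[0,0,0,-0.02,0,0,0],[0,0,0,-0.02,0,0,0],[0,0,0,-0.02,0,0,0]]'
python3 - <<'E'
from pose import *
im=env.get_image('wrist')
for t,z in dict(hood_tab=.151,lever_grip=.105,valve_axis=.105,pointer_tip=.093,mark_tip=.093).items():
    for r in env.tip_of('wrist',t)[:1]:
        w=atz(im,r['centre'],z); print(t,round(r['conf'],2),rel((.6055,.0262,.272),w).round(4))
im=env.get_image('scene')
for t in ['round_pot','flared_pot','tape_roll']:
    for r in env.tip_of('scene',t)[:1]: print(t,atz(im,r['centre'],0).round(3))
E
```

```text
time_s: 18.88
position: [0.5727, -0.1189, 0.2531]
tool_rot: [[0.964, 0.266, 0.001], [0.266, -0.964, -0.001], [0.001, 0.002, -1.0]]
ft_force: [1.3, 1.4, 0.8]
grip_width: -0.0003
gripper_force: 0.0
time_s: 19.25
position: [0.573, -0.1193, 0.2702]
tool_rot: [[0.964, 0.267, -0.002], [0.267, -0.964, 0.0], [-0.001, -0.001, -1.0]]
ft_force: [0.3, -0.1, -0.5]
grip_width: 0.0002
gripper_force: 0.0
hood_tab 0.56 [0.004  0.0468]
lever_grip 0.74 [ 0.0021 -0.2172]
valve_axis 0.7 [-0.0004 -0.1504]
round_pot [0.619 0.416 0.   ]
flared_pot [ 0.582 -0.475 -0.   ]
tape_roll [0.428 0.364 0.   ]
```

Hood home, lever open and bystanders unmoved, so I'm handing in.

```bash
python3 -c "
from rig import env
print(env.close_job())"
```

```text
the job is handed in; nothing more can be done
None
```

I handed the job in after about 19 s of robot time: the knob pointer is at the clip, the hood is home over the knob, the valve lever is fully open, and I touched neither the clip nor the pots and tape roll; the judge returned no verdict.

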